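Slide the shelf board into its notches and lock it

TASK

Push the loose board along the runners of the small rack with a fingertip, to the left, until you feel it drop into the notches and lie flush with the rack's sides. Then push the wooden turn-button on the near side round until it lies square across the board, locking it. Only push: do not pick up the board, and leave the other things on the bench alone.

Things in the scene. Friction and masses are not known exactly. Their poses are not given: they have to be found in the camera images.
- rack: plywood rack 148x320x63 mm fixed to the bench, open on top and at both ends. Origin: centre of underside; x across it, away from robot at yaw 0; y along it, to robot's left, the way the board slides. Base 12 mm thick. Sides 14 mm thick, centred at x = -67 and 67 mm, tops at z = 63 mm. Inside each an 18 mm wide runner, top z = 45 mm, with notches 17 mm wide, 8 mm deep at y = 0 and 120 mm
- home (a point): the point of the rack (x = 0, y = 60, z = 39 mm in its frame) where the board's origin lies when both cleats are in the notches: the panel then rests on the runners, its top flush with the rack's sides at z = 63 mm, with 2.5 mm of play either way along y
- shelf_board: loose pale board, about 0.5 kg, in the rack: panel 116 (x) x 170 (y) x 18 mm with two cleats across its underside, 12 mm wide, 6 mm high, at y = -60 and 60 mm. Origin: its centre, level with the cleats' undersides (panel z = 6 to 24 mm); axes as the rack's. At the start it rides with its cleats on the runners (origin at rack z = 45 mm), 35 to 80 mm short of home towards the rack's -y
- board_rear (a point): middle of the board's rear end face, the one to push (y = -85 mm, z = 15 mm in the board's frame); 60 mm above the bench at the start, 54 mm when the board is home. The face is 18 mm high, the space between the rack's sides 120 mm wide
- turn_button (a joint): angle (rad) of the dark wooden turn-button on top of the rack's near side: a round-ended bar 60x16x16 mm, 65 to 81 mm above the bench, on an upright screw with light friction (0.04 N m). 0: along the side, pointing to the rack's -y; negative: free end swung outward, to -0.8; positive: over the board; 1.57, end stop: square across. A board not yet dropped is in its way
- button_pivot (a point): the turn-button's screw axis at mid-thickness (73 mm above the bench), at rack x = -67, y = 60 mm; 8 mm from the bar's near end. The bar passes 2 mm above the rack's side and above a board that lies home
- button_tip (a point): centre of the rounded free end of the turn-button, 44 mm from the pivot, at mid-thickness; the wood goes on 8 mm beyond it
- spare_battery: black cordless-tool battery pack, 69x107x53 mm, loose, on the bench left of the rack; a bystander to be left alone. Origin: centre of its underside
- tape_measure: yellow pocket tape measure, 34x78x66 mm, loose, on the bench beyond the rack; a bystander to be left alone. Origin: centre of its underside
- screwdriver: red-handled screwdriver, 32x208x34 mm, loose, on the bench beyond the rack, to the left; a bystander to be left alone. Origin: centre of its underside
- offcut: pine offcut, a flat stick, 45x160x22 mm, loose, on the bench to the right of the rack; a bystander to be left alone. Origin: centre of its underside

How it is judged:
On the way, in this order (a step that is already met when the one before it is completed fails the run):
1. the board has dropped into both notches while the turn-button is still off it (y of shelf_board in the frame of rack between 0.055 and 0.065 m and z of shelf_board in the frame of rack between 0.035 and 0.0415 m and angle between shelf_board's own z axis and vertical below 0.03 rad and value of joint turn_button below 0.3 rad), for 0.2 s.
2. the turn-button has been turned square across the board (y of shelf_board in the frame of rack between 0.055 and 0.065 m and z of shelf_board in the frame of rack between 0.035 and 0.0415 m and angle between shelf_board's own z axis and vertical below 0.03 rad and value of joint turn_button above 1.25 rad), for 0.2 s.
At the end, for the whole second after the job is handed in: The board lies at rest with both cleats in the notches (within 5 mm of home along the rack, down within 2.5 mm, tilted less than 0.03 rad), and the turn-button lies across it (angle above 1.25 rad) (all of step 2 and linear speed of shelf_board below 0.01 m/s and velocity of joint turn_button below 0.05 rad/s); the robot touches nothing.
It fails at once if the board is lifted (12 mm above its riding height or out of the rack) or tipped more than 0.25 rad (z of shelf_board in the frame of rack above 0.057 m or angle between shelf_board's own z axis and vertical above 0.25 rad or z of shelf_board in the frame of rack below 0.02 m).
It fails at once if one of the other things is moved more than 20 mm (distance of any of spare_battery, tape_measure, screwdriver, offcut from where it was at the start of the episode above 0.02 m).
It also fails if it takes over 51 s, if anything falls off the work surface, if the arm or the gripper's body presses on something with over 40 N, if the wrist force passes 120 N, or if a joint passes its speed limit or range.

ROBOT

A 6-joint arm with a two-finger parallel gripper is mounted at the origin on a cart in front of the work surface, level with it; the furniture and walls round the work are solid. World frame = base frame: x ahead of the robot, y to its left, z up, the work surface at z = 0. Lengths are in m, angles in rad, forces in N, time in s.
With the tool pointing down it reaches from about 0.35 to 0.875 m from the base axis. Payload 4.2 kg.
Tool frame: the origin (TCP) lies on the centre line of the jaws, within the pads' length; the fingertips stand 17 mm ahead of it and the grasp point (between the pads) lies 2 mm behind it; z points along the fingers, y is the line along which they close (so a half turn about z gives the same grasp; the last joint's range is limited). The gripper opens to 85 mm and grips with 20 to 120 N. Pads are 22 mm wide; open, the fingers measure 114 mm over their backs; the gripper's body (76 mm by 85 mm) begins 54 mm behind the grasp point. The pads swing forward as they close: fully open they stand 13 mm farther back than shut.
Start: joints at [1.523, 0.385, 0.008, 0, -1.194, -0.259], TCP at [0.189, 0.596, 0.248] pointing down, gripper open.
Joint ranges: [-3.14, 3.14], [-1.21, 2.06], [-1.07, 1.41], [-3.16, 2.05], [-2.99, -0.16], [-3.1, 3.1]. Speed limits (rad/s): [2.79, 2.79, 3.14, 3.14, 3.14, 3.14].

INTERFACE

Orientations are given as a 3x3 rotation matrix whose columns are the frame's x, y, z axes.
In Python, from plant import arm gives the robot as it stands. Calls block until the motion is done:
- arm.move_ptp(position, orientation): joint-space move of the TCP to a pose.
- arm.move_linear(position, attitude=None, feed=0.15, f_stop=None): straight line of the TCP; attitude=None keeps the orientation; feed is the mean speed in m/s. With f_stop (N) it stops when the force on the tool has changed by that much, and returns True; else False.
- arm.move_j(angles): joint-space move.
- arm.gripper_open() and arm.gripper_close(squeeze=None): open the fingers fully, or close them until they stop; squeeze is the grip in N (None keeps the last).
- arm.pause(seconds).
- arm.inverse_kinematics(position, orientation): joint angles nearest the present ones, or None.
- arm.get_image(name): name is "scene" or "side" or "wrist"; returns the picture (400x640x3 uint8, red, green, blue); there is no depth.
- arm.camera_info(name): a dict with "mtx" (3x3 intrinsics, pixels), "dist" ([k1, k2, p1, p2, k3] as OpenCV has them; the pictures are not rectified), "camera_from_world" (4x4, takes a point from world to camera coordinates). Camera axes: x right, y up, looking along -z (the intrinsics and any distortion apply to the point x, -y, -z); pixel columns grow to the right and rows downward; lengths in m; the calibration is good to about 2 mm. A picture is of the moment at which its call begins: read the wrist's pose just before it. camera_info takes no time and is no camera call; for the wrist camera it gives the pose at the moment of the call.
A pose or a line that the arm cannot do raises arm.MotionError and nothing moves.
- arm.job_done(): hands the job in; it is judged then, once.
Trained networks look in the newest picture that a camera, given by its name, has taken for a name from the list of things; names that differ only in an ending like _2 or _b are one class to them, and where a whole thing is asked for, a point or a joint stands for the part that bears it (a point fixed in the world has none). Each returns a list of dicts, best first, with "conf" (0 to 1); they miss things now and then, are a little off and sometimes report something else, mostly with a low value. They report only what shows in the picture. A call takes as long as a camera call.
- arm.search_frame(label, camera): "box" ([centre column, centre row, width, height] as shares, 0 to 1, of the picture: columns of its width, rows of its height, round what is visible of it).
- arm.spot_point(label, camera): "position" ([column, row] as shares, 0 to 1, of the picture: columns of its width, rows of its height: a listed point, or the origin of a listed thing).
Readings, each from a call of its own:
- arm.read_t(): time.
- arm.read_joint_pos(): joint angles.
- arm.read_qd(): joint speeds.
- arm.read_tau(): joint torques, N m.
- arm.read_ee_pos(): TCP position.
- arm.read_orientation(): TCP orientation.
- arm.read_ft_force(): force on the tool from outside, world axes, zero at the start.
- arm.read_moment(): the same for the moment, N m.
- arm.read_gripper_width(): opening from 0.0 (shut) to 1.0 (fully open).
- arm.read_grip_force(): force on a finger pad.
Only numpy, scipy, OpenCV 4.12 (cv2) and the standard library are available. Lean on these libraries where they do the work, as an engineer would, in place of code of your own. Each camera call takes 0.05 s, during which the arm holds its last target. There are 200 camera calls.

## Working session

There is one attempt and no reset: what is moved stays moved. The work goes in short steps, each a Python script; the robot and the scene stay as the last script left them, time stands still between calls to the robot, and variables do not carry over. Pictures are saved under pics/ and viewed, at most 10 in all, crops included, and the job is handed in when it is done.

```bash
ls; mkdir -p pics; cat > h.py <<'E'
import numpy as np, cv2
from plant import arm
def snap(cam,fn=None):
    info=arm.camera_info(cam); im=arm.get_image(cam)
    if fn: cv2.imwrite('pics/'+fn,im[:,:,::-1])
    return im,info
def ray(info,uv):
    K=np.array(info['mtx'],float);d=np.array(info['dist'],float);T=np.array(info['camera_from_world'])
    n=cv2.undistortPoints(np.array([[uv]],float),K,d)[0,0]
    R=T[:3,:3]; o=-R.T@T[:3,3]; v=R.T@np.array([n[0],-n[1],-1.]); return o,v/np.linalg.norm(v)
def atz(info,uv,z):
    o,v=ray(info,uv); return o+v*(z-o[2])/v[2]
def tri(rs):
    A=sum(np.eye(3)-np.outer(v,v) for o,v in rs); b=sum((np.eye(3)-np.outer(v,v))@o for o,v in rs); return np.linalg.solve(A,b)
def proj(info,P):
    T=np.array(info['camera_from_world']); p=T[:3,:3]@np.asarray(P)+T[:3,3]
    return cv2.projectPoints(np.array([[p[0],-p[1],-p[2]]]),np.zeros(3),np.zeros(3),np.array(info['mtx'],float),np.array(info['dist'],float))[0][0,0]
def spot(l,cam):
    return [(round(r['conf'],2),np.array(r['position'])*[640,400]) for r in arm.spot_point(l,cam)]
E
cat > a.py <<'E'
from h import *
np.set_printoptions(precision=4,suppress=True)
I={}
for c in ['scene','side']:
    im,I[c]=snap(c,c+'1.png')
for l,z in [('rack',0),('home',.039),('shelf_board',.045),('board_rear',.060),('button_pivot',.073),('button_tip',.073)]:
    rs=[]
    for c in I:
        s=spot(l,c); print(l,c,s[:2], atz(I[c],s[0][1],z) if s else '')
        if s: rs.append(ray(I[c],s[0][1]))
    if len(rs)==2: print('   tri',tri(rs))
print(arm.read_t())
E
python3 a.py
```

```text
pics
rack scene [(0.84, array([292.608, 239.68 ])), (0.59, array([360.128, 226.28 ]))] [0.5739 0.0765 0.    ]
rack side [(0.74, array([304.512, 220.4  ]))] [0.5776 0.0751 0.    ]
   tri [0.5719 0.0713 0.006 ]
home scene [(0.31, array([265.088, 213.   ]))] [0.5422 0.1914 0.039 ]
home side [(0.66, array([294.592, 207.6  ]))] [0.5793 0.1148 0.039 ]
   tri [0.4859 0.0473 0.1548]
shelf_board scene [(0.65, array([290.624, 226.92 ]))] [0.5736 0.0826 0.045 ]
shelf_board side [(0.74, array([298.88, 210.08]))] [0.5722 0.0927 0.045 ]
   tri [0.5823 0.0999 0.0307]
board_rear scene [(0.71, array([293.12, 242.4 ])), (0.71, array([313.28, 188.8 ]))] [0.5401 0.0029 0.06  ]
board_rear side [(0.71, array([280.896, 214.68 ])), (0.55, array([322.304, 219.48 ]))] [0.5121 0.1222 0.06  ]
   tri [ 0.6588  0.2407 -0.1541]
button_pivot scene [(0.59, array([260.8, 222.8])), (0.55, array([264.512, 213.72 ]))] [0.4957 0.1141 0.073 ]
button_pivot side [(0.5, array([278.08, 206.48]))] [0.5278 0.1435 0.073 ]
   tri [0.5081 0.1291 0.0758]
button_tip scene [(0.57, array([260.224, 223.72 ]))] [0.4926 0.1112 0.073 ]
button_tip side [(0.61, array([282.816, 213.2  ]))] [0.5108 0.1128 0.073 ]
   tri [0.4905 0.0976 0.0903]
0.7
```

```bash
python3 -c "
import cv2
a=cv2.imread('pics/scene1.png')[130:310,180:420];b=cv2.imread('pics/side1.png')[130:310,180:420]
cv2.imwrite('pics/c1.png',cv2.resize(cv2.vconcat([a,b]),None,fx=1.6,fy=1.6,interpolation=3))
cv2.imwrite('pics/c_s.png',cv2.resize(a,(800,600),interpolation=3));cv2.imwrite('pics/c_d.png',cv2.resize(b,(800,600),interpolation=3))"
```

```text
(no output)
```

View pics/c_s.png

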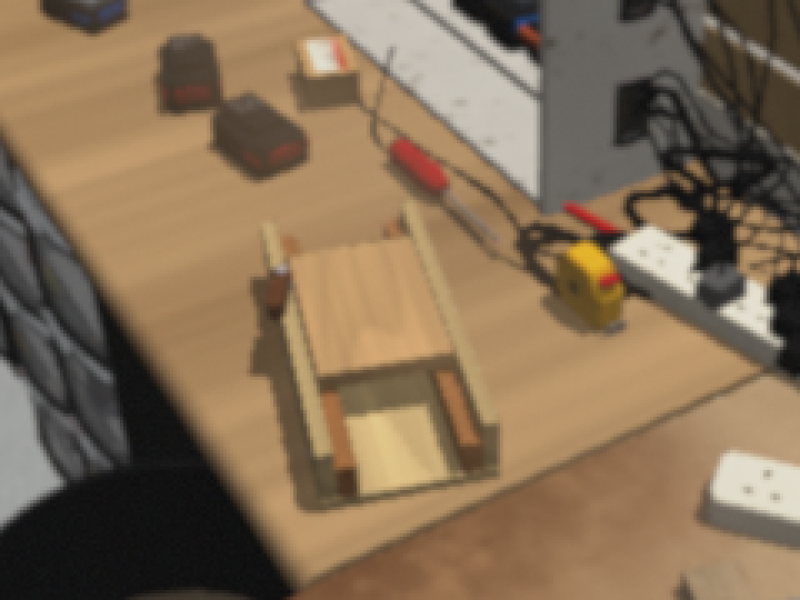

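View pics/c_d.png

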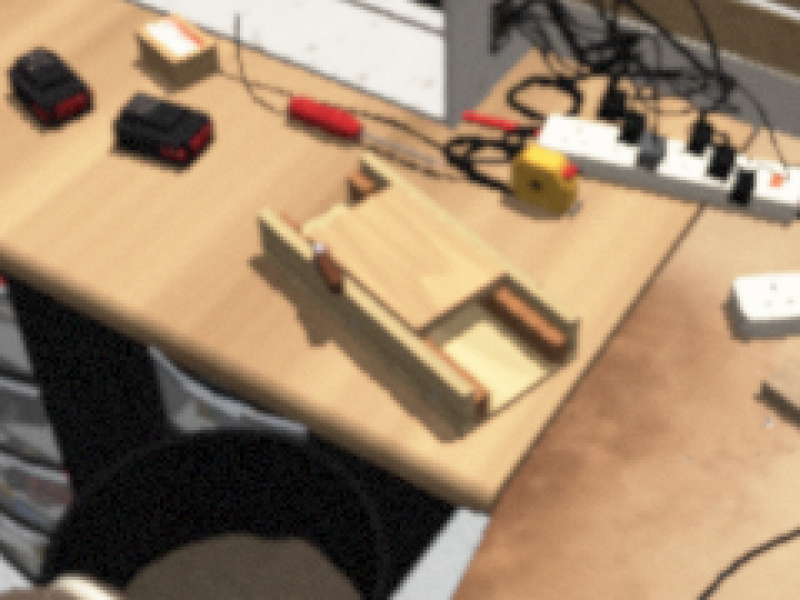

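The rack lies at about (0.575, 0.08). In the scene crop the board's rear edge runs from (318,378) to (452,358), and the button is swung outward at (275,285). In the side crop the button is at (325,265). Next I'll look from above with the wrist camera.

```bash
cat > b.py <<'E'
from h import *
np.set_printoptions(precision=4,suppress=True)
S=arm.camera_info('scene');D=arm.camera_info('side')
f=lambda i,u,z:atz(i,(180+u[0]*.3,130+u[1]*.3),z)
for i,n,f_ in [(S,'s',[(265,222),(408,205),(497,425)]),(D,'d',[(262,212),(365,155),(577,320),(480,400)])]:
    for u in f_: print(n,u,f(i,u,.063))
print(arm.read_orientation(), arm.read_t())
R=arm.read_orientation()
for p in [(0.52,0.08,0.33)]:
    Rt=np.array([[1,0,0],[0,-1,0],[0,0,-1.]])
    for RR,n in((Rt,'A'),(np.array([[0,1,0],[1,0,0],[0,0,-1.]]),'B'),(np.array([[0,-1,0],[-1,0,0],[0,0,-1.]]),'C')):
        print(n,arm.inverse_kinematics(p,RR))
i=arm.camera_info('wrist'); T=np.array(i['camera_from_world']); o=-T[:3,:3].T@T[:3,3]
print('cam in tool',R.T@(o-arm.read_ee_pos()), 'cam look in tool',R.T@(-T[2,:3]), 'K',np.diag(i['mtx']))
E
python3 b.py
```

```text
s (265, 222) [0.5524 0.2481 0.063 ]
s (408, 205) [0.6794 0.1994 0.063 ]
s (497, 425) [ 0.59   -0.1038  0.063 ]
d (262, 212) [0.5518 0.2426 0.063 ]
d (365, 155) [0.6805 0.2031 0.063 ]
d (577, 320) [ 0.5876 -0.1012  0.063 ]
d (480, 400) [ 0.457  -0.0727  0.063 ]
[[ 0.9533 -0.302   0.    ]
 [-0.302  -0.9533  0.    ]
 [ 0.     -0.     -1.    ]] 0.7
A [ 0.4613  0.1659 -0.0907  0.     -1.3142  1.1095]
B [ 0.4613  0.1659 -0.0907  0.     -1.3142  2.6803]
C [ 0.4613  0.1659 -0.0907  0.     -1.3142 -0.4613]
cam in tool [ 0.0662 -0.0003 -0.1265] cam look in tool [-0.2628 -0.0003  0.9648] K [301.427 301.427   1.   ]
```

```bash
cat > c.py <<'E'
from h import *
np.set_printoptions(precision=4,suppress=True)
c,s=np.cos(-.29),np.sin(-.29); ex=np.array([c,s,0]);ey=np.array([-s,c,0]); C=np.array([.5695,.068,0])
R=np.column_stack([-ey,-ex,[0,0,-1]]); print(np.linalg.det(R))
arm.move_ptp(C-.03*ey+[0,0,.30],R)
im,I=snap('wrist','w1.png')
L=[('home',.039),('shelf_board',.045),('board_rear',.060),('button_pivot',.073),('button_tip',.073)]
S,D=arm.camera_info('scene'),arm.camera_info('side')
for l,z in L:
    for r in spot(l,'wrist')[:2]:
        P=atz(I,r[1],z);d=P-C; print(l,r,P,'rack',d@ex,d@ey)
print(arm.read_t(),arm.read_joint_pos())
E
python3 c.py
```

```text
1.0
shelf_board (0.7, array([319.424, 210.6  ])) [0.5727 0.0875 0.045 ] rack -0.002543488687450165 0.019631831733485965
board_rear (0.93, array([321.024, 142.6  ])) [0.5456 0.0023 0.06  ] rack -0.004127687653160941 -0.06978995138395543
button_pivot (0.84, array([368.512, 252.6  ])) [0.5263 0.1508 0.073 ] rack -0.06509732877811551 0.06695406636024619
button_tip (0.6, array([382.528, 221.6  ])) [0.4996 0.1152 0.073 ] rack -0.08052125058674521 0.025265791295697164
3.3917 [ 0.3587  0.2454 -0.0628 -0.0001 -1.2627 -0.648 ]
```

View pics/w1.png

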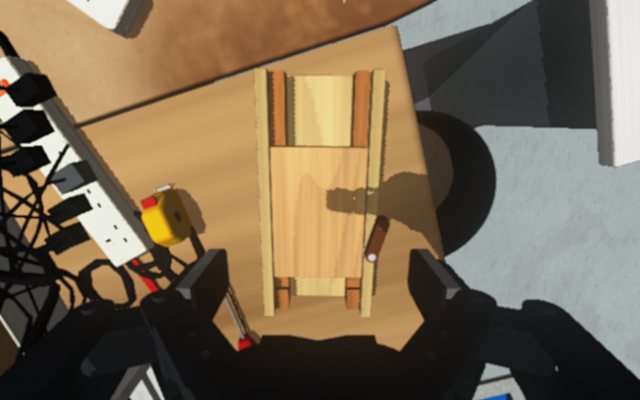

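The wrist view from above shows the rack's top corners at about (256,69), (385,70), (264,316) and (370,316). The board's rear edge is at row 147, the button pivot at (371,257) and its tip near (383,222). I'll refit the rack from these, shut the gripper and push.

```bash
cat > d.py <<'E'
from h import *
np.set_printoptions(precision=4,suppress=True)
I=arm.camera_info('wrist')
fr,nr,fl,nl=[atz(I,u,.063) for u in [(256,69),(385,70),(264,316),(370,316)]]
C=(fr+nr+fl+nl)/4; d=(fl+nl-fr-nr)/2; yaw=np.arctan2(-d[0],d[1])
print('C',C,'yaw',yaw,'len',np.linalg.norm(d),'w',np.linalg.norm(fr-nr),np.linalg.norm(fl-nl))
ex=np.array([np.cos(yaw),np.sin(yaw),0]);ey=np.array([-ex[1],ex[0],0])
for n,u,z in [('rearL',(273,147),.069),('rearR',(367,148),.069),('pivot',(371,257),.081),('tip',(383,222),.081)]:
    q=atz(I,u,z)-C; print(n,q@ex,q@ey)
E
python3 d.py
```

```text
C [0.5707 0.0763 0.063 ] yaw -0.30219572330134964 len 0.31867814175812587 w 0.14436185662444187 0.14811036286686016
rearL 0.05439499427299821 -0.07335794123877876
rearR -0.05575880607350567 -0.07366077255112577
pivot -0.0663861706339192 0.059813629245472656
tip -0.07813591111206492 0.013453830694631056
```

```bash
cat >> h.py <<'E'
np.set_printoptions(precision=4,suppress=True)
yaw=-.302; C=np.array([.5707,.0763,0])
ex=np.array([np.cos(yaw),np.sin(yaw),0]);ey=np.array([-ex[1],ex[0],0]); ez=np.array([0,0,1.])
W=lambda x,y,z:C+x*ex+y*ey+z*ez
RP=np.column_stack([-ey,-ex,-ez])
def rk(): d=np.array(arm.read_ee_pos())-C; return np.array([d@ex,d@ey,d[2]])
def fr(): f=np.array(arm.read_ft_force()); return np.array([f@ex,f@ey,f[2]])
E
cat > e.py <<'E'
from h import *
arm.gripper_close(20)
arm.move_ptp(W(0,-.118,.16),RP)
print(arm.move_linear(W(0,-.118,.067),feed=.1,f_stop=8),rk())
print(arm.move_linear(W(0,-.06,.067),feed=.05,f_stop=12),rk(),fr())
print(arm.read_gripper_width(),arm.read_t())
snap('side','s2.png')
E
python3 e.py; python3 -c "
import cv2
b=cv2.imread('pics/side1.png')[150:270,230:390];c=cv2.imread('pics/s2.png')[150:270,230:390]
cv2.imwrite('pics/s2c.png',cv2.resize(c,(800,600),interpolation=3))"
```

```text
False [ 0.0006 -0.1177  0.0677]
False [ 0.0001 -0.0598  0.0669] [-0.5546  0.0262 -0.2976]
0.0005860187857803806 7.2333
```

View pics/s2c.png

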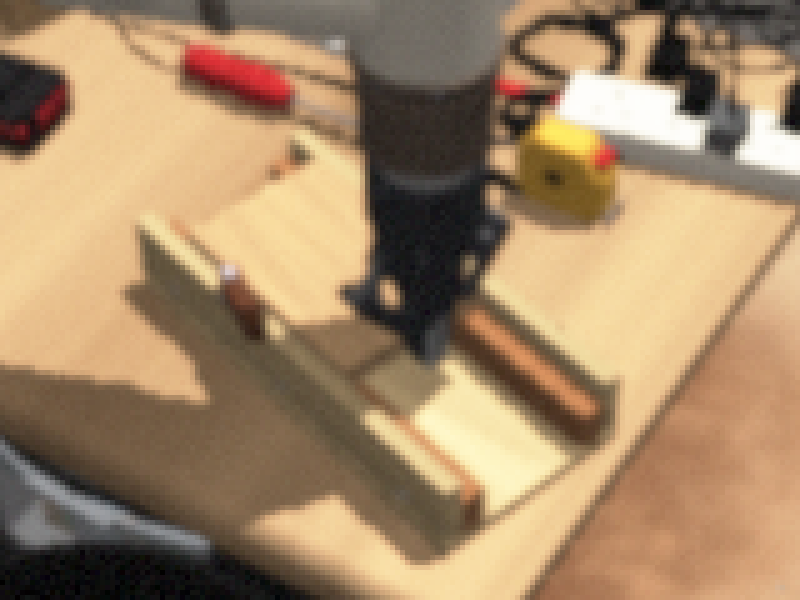

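The finger at crop (432,340) sits behind the board's rear edge and has pushed the board along. It's still riding on the runners. I'll go on slowly and watch the force.

```bash
cat > f.py <<'E'
from h import *
y=-.06
while y<-.026:
    y+=.004
    hit=arm.move_linear(W(0,y,.067),feed=.025,f_stop=8)
    p=rk(); print(hit,p[1],fr())
    if hit: break
arm.move_linear(W(0,p[1]-.03,.067),feed=.08)
arm.move_linear(W(0,p[1]-.03,.30),feed=.2)
im,I=snap('wrist','w3.png'); S=arm.camera_info('side'); 
for l,z in [('home',.039),('shelf_board',.039),('board_rear',.054),('button_pivot',.073),('button_tip',.073)]:
    for r in spot(l,'wrist')[:2]:
        d=atz(I,r[1],z)-C; print(l,r,d@ex,d@ey)
print(arm.read_t())
E
python3 f.py
```

```text
False -0.055833109249813336 [-0.9717 -0.333  -0.0176]
False -0.051624465963013066 [-0.0276  0.0166 -0.4302]
False -0.04759590569532413 [-0.5809 -0.1482  0.9792]
False -0.04362461389849353 [-0.4531 -0.1135  0.0278]
False -0.03951692391450141 [-0.1742 -0.565   0.0318]
False -0.03570805065957042 [-0.8717 -0.6863 -0.0704]
True -0.034680828217853746 [ 0.4288 -0.0881 -0.474 ]
board_rear (0.75, array([316.928, 209.   ])) -0.0010697405219855503 -0.02262627919724925
button_pivot (0.88, array([365.888, 273.88 ])) -0.0643715872021733 0.059465168881291414
button_tip (0.62, array([381.696, 244.88 ])) -0.08264159425719987 0.019096179765277367
11.475
```

View pics/w3.png

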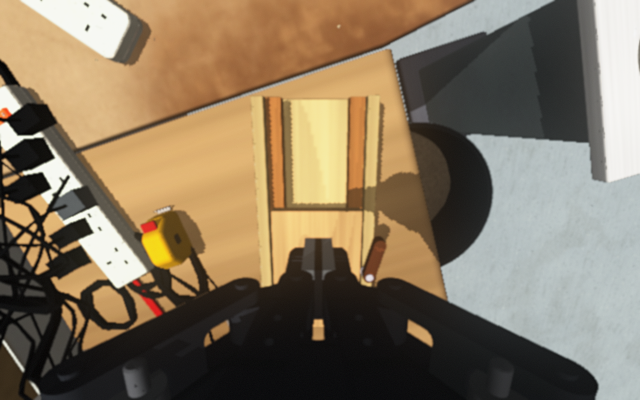

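The hard stop came at rack y -34.7 mm, where the finger should be with the board home. The board's rear edge is at row 210 in the wrist picture. I'll check it's flush with a side view while the gripper is away, moving to the button's start at the same time.

```bash
cat > g.py <<'E'
from h import *
def pose(th,r=.036,d=.0225):   # finger behind bar; tool x = bar direction
    u=np.sin(th)*ex-np.cos(th)*ey; n=np.cos(th)*ex+np.sin(th)*ey
    return W(-.067,.06,.086)+r*u-d*n, np.column_stack([u,-n,-ez])
if __name__=='__main__':
    p,R=pose(-.5,d=.045); 
    arm.move_ptp(p+[0,0,.12],R)
    snap('side','s4.png'); im,I=snap('wrist','w4.png'); 
    for l in ('button_pivot','button_tip'):
        for r in spot(l,'wrist')[:2]:
            d=atz(I,r[1],.073)-C; print(l,r,d@ex,d@ey)
    print(arm.read_t(),arm.read_joint_pos(),[arm.inverse_kinematics(*pose(t))[5] if arm.inverse_kinematics(*pose(t)) is not None else None for t in (-.5,0,.8,1.6)])
    a=cv2.imread('pics/s4.png')[150:270,230:390]; b=im[:,:,::-1]
    cv2.imwrite('pics/s4c.png',cv2.vconcat([cv2.resize(a,(400,300),interpolation=3),cv2.resize(b,(400,250))]))
E
python3 g.py
```

```text
button_pivot (0.69, array([268.224, 232.68 ])) -0.0668362160057651 0.05800215395853421
button_tip (0.59, array([255.424, 189.32 ])) -0.07805696190244733 0.01749884943899794
12.4917 [ 0.6587  0.2005 -0.3676  0.0002 -1.0014 -1.4621] [np.float64(-1.41542031654694), np.float64(-0.872064006799512), np.float64(-0.015851958947997957), np.float64(0.7947236162331519)]
```

View pics/s4c.png

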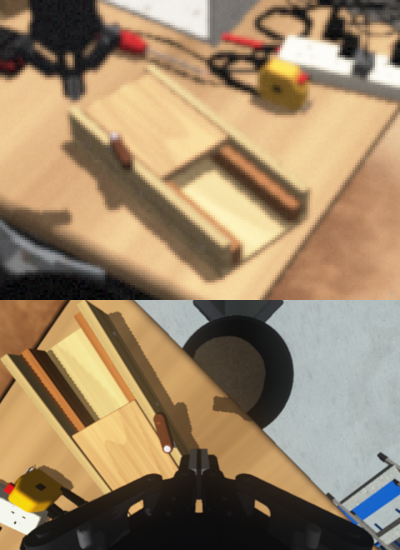

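The board lies flush in the side view, and the button sits at about -0.27 rad (pivot and tip both found). Now I'll sweep it round.

```bash
cat > i.py <<'E'
from h import *
from g import pose
p,R=pose(-.5,d=.045)
print(arm.move_linear(p,attitude=R,feed=.12,f_stop=8),rk())
for t in [-.35,-.1,.15,.4,.65,.9,1.15,1.35,1.5,1.6]:
    p,R=pose(t)
    hit=arm.move_linear(p,attitude=R,feed=.04,f_stop=10); print(t,hit,fr(),rk())
    if hit: break
arm.pause(.3)
q=arm.read_ee_pos(); th=t
u=np.sin(t)*ex-np.cos(t)*ey; n=np.cos(t)*ex+np.sin(t)*ey
arm.move_linear(np.array(q)-.03*n,feed=.08)
arm.move_linear(np.array(q)-.03*n+[0,0,.12],feed=.15)
arm.move_ptp(W(-.02,-.08,.28),RP)
im,I=snap('wrist','w5.png'); snap('side','s5.png')
for l in ('button_pivot','button_tip','board_rear'):
    for r in spot(l,'wrist')[:2]:
        d=atz(I,r[1],.073)-C; print(l,r,d@ex,d@ey)
print(arm.read_t())
a=cv2.imread('pics/s5.png')[150:270,230:390]; b=im[:,:,::-1]
cv2.imwrite('pics/s5c.png',cv2.vconcat([cv2.resize(a,(400,300),interpolation=3),cv2.resize(b,(400,250))]))
E
python3 i.py
```

```text
False [-0.1234  0.0504  0.0866]
-0.35 False [0.4253 0.4959 0.4541] [-0.1005  0.034   0.0861]
-0.1 False [ 0.529  -0.5352  0.6158] [-0.0931  0.0265  0.086 ]
0.15 False [-0.3502  0.0784  0.1114] [-0.084   0.0211  0.086 ]
0.4 False [ 0.1131 -0.8869  0.2214] [-0.0738  0.0182  0.086 ]
0.65 False [ 0.6622 -0.0579 -0.464 ] [-0.0632  0.0179  0.086 ]
0.9 False [-0.5119 -0.026   1.0107] [-0.0529  0.0201  0.086 ]
1.15 False [-0.4438 -0.6407  0.4263] [-0.0434  0.0248  0.086 ]
1.35 False [-0.3271 -0.0607 -0.3785] [-0.0369  0.0302  0.086 ]
1.5 False [-0.0938  0.0578 -1.1892] [-0.0328  0.035   0.086 ]
1.6 False [-0.7047 -2.9464  1.8647] [-0.031   0.0377  0.0858]
board_rear (0.73, array([300.48, 224.6 ])) -0.0003588642905630496 -0.028777593606498335
21.2667
```

View pics/s5c.png

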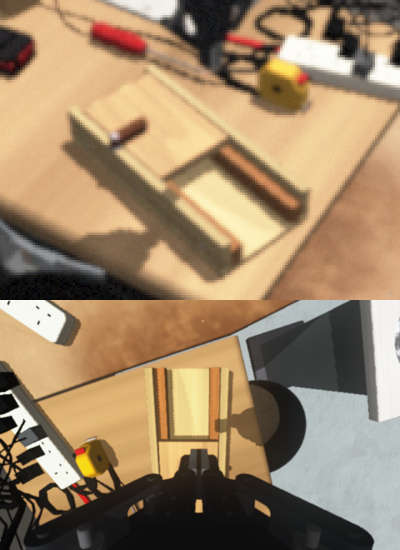

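The side view shows the bar lying across the board, from its pivot at crop (113,140) to its end at (145,123). I'll check the angle numerically and hand in if it's good.

```bash
python3 - <<'E'
from h import *
I=arm.camera_info('side')
A,B=[atz(I,(230+u*.4,150+v*.4),.078)-C for u,v in [(113,139),(144,123)]]
d=B-A; th=np.arctan2(d@ex,-(d@ey)); print(th,np.linalg.norm(d),[(a@ex,a@ey) for a in (A,B)])
R=spot('board_rear','side')[:1]; print(R)
if th>1.35: print(arm.job_done())
E
```

```text
1.5113510275870508 0.04900444855662845 [(np.float64(-0.06834719821167985), np.float64(0.056536371387770706)), (np.float64(-0.0194293087389244), np.float64(0.05362500265974511))]
[(0.75, array([312.  , 210.32]))]
the job is handed in; nothing more can be done
None
```

I pushed the board home into its notches and turned the button across it, measured at about 1.51 rad; the job was handed in after about 21 s, and no verdict came back.

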